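Crate handle over the hidden batten

ROBOT

A 6-joint arm with a two-finger parallel gripper is mounted at the origin on the work surface. World frame = base frame: x ahead of the robot, y to its left, z up, the work surface at z = 0. Lengths are in m, angles in rad, forces in N, time in s.
With the tool pointing down it reaches from about 0.275 to 0.725 m from the base axis. Payload 15.9 kg.
Tool frame: the origin (TCP) lies between the finger pads; the fingertips stand 11 mm ahead of it and the grasp point (between the pads) lies 8 mm behind it; z points along the fingers, y is the line along which they close (so a half turn about z gives the same grasp; the last joint's range is limited). The gripper opens to 85 mm and grips with 20 to 120 N. Pads are 22 mm wide; open, the fingers measure 114 mm over their backs; the gripper's body (76 mm by 85 mm) begins 54 mm behind the grasp point. The pads swing forward as they close: fully open they stand 13 mm farther back than shut.
Start: joints at [1.1, 0.213, -0.034, 1.323, 0, 1.571], TCP at [0.227, 0.446, 0.242] pointing down, gripper open.
Joint ranges: [-2.98, 2.98], [-0.74, 1.72], [-1.14, 1.35], [-2.1, 2.04], [-1.57, 1.44], [-3.14, 3.14]. Speed limits (rad/s): [1.89, 1.89, 2.39, 2.57, 3.14, 3.14].

INTERFACE

Orientations are given as a unit quaternion [w, x, y, z].
In Python, from cell import get_state, grab_frame, camera_model, close_job gives the robot as it stands. The module is installed in compiled form; this text tells all that it offers.
- The arm moves only by the tool servo_tool, never from a script. Its argument "series" is a list that holds one entry, the list of rows, each a list of 7 numbers: the shift along the world's x, y, z in mm, then the turn, a rotation vector about the world's x, y, z in degrees, then the finger opening in mm, from 0 to 85.4. A call has 1 to 12 rows; each row shifts and turns the commanded pose from where the row before left it; what a row does not reach is not made up. A row lasts 1/12 s, in which the tool goes at most 41.7 mm and 7.16 degrees, less where a joint would pass 70% of its speed; a pose out of reach is approached as far as the arm can. A call with a gripper value outside its range is refused whole. The fingers move at their own pace and stop on an object; "newtons" is the grip in N (left out, the last holds). Time passes only in rows, so rows that do not move let the fingers close. It gives the time, the measured TCP pose, the force, the opening and the grip force at its end, in the units of the state.
- get_state(): the state, without advancing time (a new reading comes with each control period).
- grab_frame(name): name is "scene" or "side" or "wrist"; returns (picture, depth): 480x640x3 uint8, red, green, blue; 480x640 float32, m along the optical axis (not along the pixel's ray), 0 where there is no reading.
- camera_model(name): a dict with "K" (3x3 intrinsics, pixels), "camera_from_world" (4x4, takes a point from world to camera coordinates); the wrist camera has in their place "mount" (4x4, takes a point from camera to tool coordinates, whose origin is the TCP and whose axes are the flange's). Camera axes: x right, y down, z forward; pixel columns grow to the right and rows downward; lengths in m; the calibration is good to about 2 mm. A picture is of the moment at which its call begins: read the wrist's pose just before it. camera_model takes no time and is no camera call.
- close_job(): hands the job in; it is judged then, once.
The state is a dict: "t": time; "joint_pos": joint angles; "qvel": joint speeds; "joint_efforts": joint torques, N m; "tool_pos": TCP position; "orientation": TCP orientation; "ft_force": force on the tool from outside, world axes, zero at the start; "wrist_torque": the same for the moment, N m; "width": finger opening in m; "grip_force": force on a finger pad.
Only numpy, scipy, OpenCV 4.12 (cv2) and the standard library are available. Lean on these libraries where they do the work, as an engineer would, in place of code of your own. Each camera call takes 0.05 s, during which the arm holds its last target. There are 200 camera calls.

TASK

The carrying handle must be screwed to this crate's thin fibreboard lid where there is wood behind it. With the bare fingertips feel along the lid, pressing gently, until you find the hidden cross batten; then stand the handle on the lid lengthwise over the batten, with the screw holes of both feet over the middle of the batten and the handle midway between the two long walls, and let go. Never put more than 30 N on the lid, it cracks, and leave the other things on the bench alone.

Things in the scene. Friction and masses are not known exactly. Their poses are not given: they have to be found in the camera images.
- crate: shallow timber transit crate, fixed to the bench, 240 mm (its x) by 340 mm (its y, the long way) by 90 mm high; 12 mm corner cleats stand out from its short ends. Origin: centre of its underside, z up. Walls 14 mm thick, nailed along their tops; between them a 212 x 312 mm lid of thin fibreboard is let in flush with their tops. Under the lid lies one hidden cross batten
- lid_centre (a point): middle of the lid's top face, 90 mm over the bench; axes as the crate's. Off the batten the lid gives under a fingertip (about 1 to 4 N per mm, up to 7 in a narrow field) and springs back, alike across its width; it stiffens gradually towards the end walls and sharply in the last 20 mm before the batten; over the batten it is solid (over 12 N per mm). Above 30 N it cracks
- lid_end (a point): middle of the short edge of the lid at the crate's +y end, 156 mm from the lid's middle. The hidden batten is of pine, 30 mm wide, its edges slightly eased, tight under the lid, and runs the short way (along the crate's x) from wall to wall. It cannot be seen, and no listed pose tells its place: its centre line lies anywhere within 60 mm of the crate's middle, along the crate's y
- handle: carrying handle for the crate, 176 mm long, 32 mm wide, 0.3 kg, standing loose on the bench on its two steel foot plates (each 42 x 32 x 4 mm, two screw holes each on its centre line); a black grip bar 110 mm long, 14 mm wide, 12 mm high, its middle 48 mm above the underside, 94 mm clear between the legs. Origin: centre of its underside, x along the bar, z up
- grip (a point): middle of the handle's grip bar, 48 mm above its underside; axes as the handle's
- foot_a (a point): point on the underside of one foot plate, midway between its two screw holes, 73 mm from the handle's middle (handle's -x)
- foot_b (a point): the same on the other foot plate (handle's +x)
- screwdriver: hand screwdriver with a red grip, 200 mm long, lying on the bench; origin under its middle, handle to its -x; leave it alone
- hammer: claw hammer, wooden shaft, 260 mm long, lying; origin under its middle; leave it alone
- tape: roll of brown packing tape, 110 mm across, 48 mm high, lying flat; origin under its centre; leave it alone
- square: carpenter's try square lying flat, dark wooden stock and 200 mm steel blade, 16 mm high; origin under the middle of the stock; leave it alone

How it is judged:
On the way:
1. empty fingertips press the lid (over 2 N) over the hidden batten or within 20 mm of its edge (contact force between the fingers and crate above 2 N and y of the grasp point in the frame of batten between -0.035 and 0.035 m and x of the grasp point in the frame of lid_centre between -0.1 and 0.1 m and contact force between the fingers and handle below 0.1 N and distance of handle from where it was at the start of the episode below 0.03 m), for 0.05 s.
At the end, for the whole second after the job is handed in: the handle stands upright and at rest on the lid (underside within 3 mm of the lid's height, tilt under 0.06 rad), the screw-hole points of both feet within 9 mm of the batten's centre line, its middle within 15 mm of the line midway between the two long walls (y of foot_a in the frame of batten between -0.009 and 0.009 m and y of foot_b in the frame of batten between -0.009 and 0.009 m and x of handle in the frame of crate between -0.015 and 0.015 m and z of handle in the frame of crate between 0.087 and 0.093 m and angle between handle's own z axis and vertical below 0.06 rad and linear speed of handle below 0.01 m/s and angular speed of handle below 0.1 rad/s); the robot touches nothing.
It fails at once if the fingers press the lid or crate with more than 30 N (contact force between the fingers and crate above 30 N).
It fails at once if the handle is pressed or dropped on the lid with more than 30 N (contact force between handle and crate above 30 N).
It fails at once if another thing on the bench is shifted more than 20 mm (distance of any of screwdriver, hammer, tape, square from where it was at the start of the episode above 0.02 m).
It also fails if it takes over 72 s, if anything falls off the work surface, if the arm or the gripper's body presses on something with over 40 N, if the wrist force passes 120 N, or if a joint passes its speed limit or range.

## Working session

There is one attempt and no reset: what is moved stays moved. The work goes in short steps, Python scripts to look and compute and a tool call to move; the robot and the scene stay as the last step left them, time stands still between calls to the robot, and variables do not carry over. Pictures are saved under pics/ and viewed, at most 10 in all, crops included, and the job is handed in when it is done.

Besides the shell and the picture viewer there is one more tool, called after ">>>" as name(argument=value, ...), one argument or row to a line, values as JSON. servo_tool: Moves the arm, as the interface text tells. Its arguments: {"type":"object","properties":{"series":{"type":"array"},"newtons":{"type":"number"}},"required":["series"]}

```bash
mkdir -p pics
cat > h.py <<'E'
import numpy as np, cv2
from cell import *
def snap(n):
    m=camera_model(n); s=get_state(); im,d=grab_frame(n); K=np.array(m["K"])
    if n=="wrist":
        from scipy.spatial.transform import Rotation as R
        q=s["orientation"]; T=np.eye(4); T[:3,:3]=R.from_quat([q[1],q[2],q[3],q[0]]).as_matrix(); T[:3,3]=s["tool_pos"]
        W=T@np.array(m["mount"])
    else: W=np.linalg.inv(np.array(m["camera_from_world"]))
    v,u=np.mgrid[:480,:640]
    P=np.stack([(u-K[0,2])/K[0,0]*d,(v-K[1,2])/K[1,1]*d,d],-1)@W[:3,:3].T+W[:3,3]
    P[d==0]=np.nan
    return im,d,P,K,W
E
python3 - <<'E'
from h import *
print(get_state())
for n in("scene","side"):
    im,d,P,K,W=snap(n); cv2.imwrite(f"pics/{n}0.png",im[...,::-1]); np.savez(f"{n}0.npz",im=im,P=P,K=K,W=W)
E
```

```text
{'t': 0.0, 'joint_pos': array([ 1.10003149e+00,  2.13355999e-01, -3.50830276e-02,  1.32347495e+00,
       -9.81716969e-06,  1.57079557e+00]), 'qvel': array([ 0.00082718,  0.00098586,  0.00059995,  0.00128524, -0.00013027,
       -0.00045784]), 'joint_efforts': array([-2.35923246e-03, -6.86168575e+01,  4.87117374e+01,  1.74986984e-02,
       -3.14165300e-05,  3.41668215e-05]), 'tool_pos': array([0.22663725, 0.44531581, 0.24180673]), 'orientation': array([-1.25553094e-04,  2.33214472e-01,  9.72425163e-01, -5.44559468e-04]), 'ft_force': array([-0.74344984, -0.29077212,  0.30920043]), 'wrist_torque': array([-0.03961498,  0.02890443,  0.04825853]), 'grip_force': 0.0, 'width': 0.08520221890995541}
```

View pics/scene0.png

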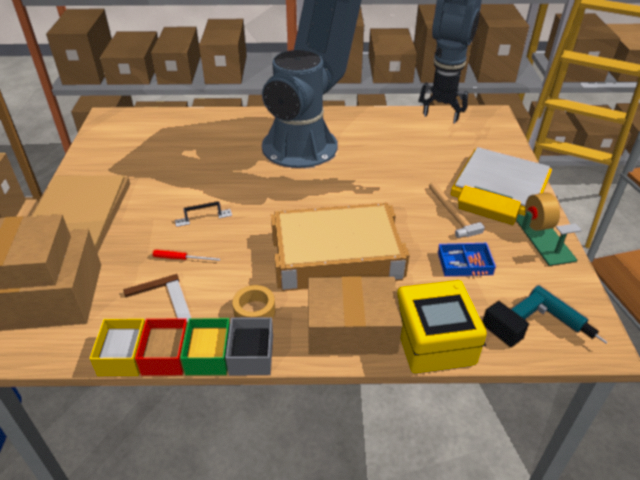

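View pics/side0.png

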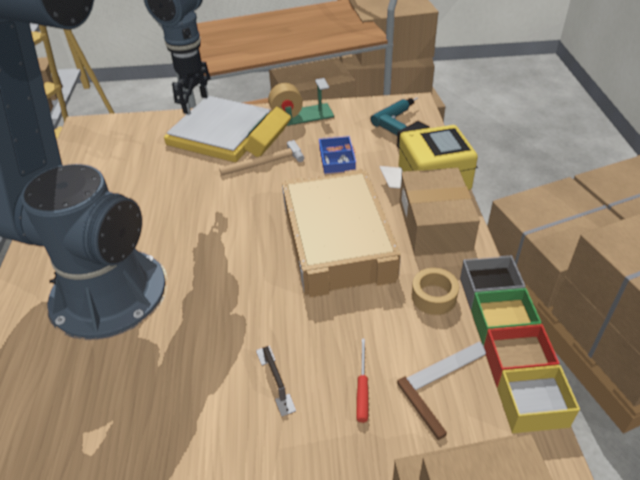

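The scene view shows the crate at about (340,238), its long side roughly across the picture, and the handle with its black bar at (203,211). The side view shows the crate at (340,222) and the handle at (276,378). Next I'll measure both.

Run:
```python
from h import *
for n,cr,hr in(("scene",(255,190,420,300),(165,190,245,235)),("side",(270,160,410,300),(245,335,305,425))):
    z=np.load(n+"0.npz"); P=z["P"]; im=z["im"].astype(int)
    def reg(r): 
        m=np.zeros((480,640),bool); m[r[1]:r[3],r[0]:r[2]]=1; return m
    m=reg(cr)&(abs(P[...,2]-.09)<.008); m=cv2.morphologyEx(m.astype(np.uint8),cv2.MORPH_OPEN,np.ones((3,3)))>0
    q=P[m]; (c,s,a)=cv2.minAreaRect(q[:,:2].astype(np.float32)); print(n,"crate",c,s,a,m.sum(),np.median(q[:,2]))
    m=reg(hr)&(P[...,2]>.036)&(P[...,2]<.065)
    q=P[m]; print("bar",cv2.minAreaRect(q[:,:2].astype(np.float32)),m.sum(),np.percentile(q[:,2],[5,50,95]),q.mean(0))
    u=q[:,:2]-q[:,:2].mean(0); v=np.linalg.svd(u)[2][0] if len(u)<3000 else 0; print("bar dir",v, np.ptp(u@v))
    # plates: ray onto z=.004 of bright grey
    v_,u_=np.mgrid[:480,:640]; K,W=z["K"],z["W"]
    D=np.stack([(u_-K[0,2])/K[0,0],(v_-K[1,2])/K[1,1],np.ones((480,640))],-1)@W[:3,:3].T
    Q=W[:3,3]+D*((.004-W[2,3])/D[...,2])[...,None]
    m=reg(hr)&(np.ptp(im,axis=2)<35)&(im.min(2)>110)
    k,l,st,ce=cv2.connectedComponentsWithStats(m.astype(np.uint8))
    for i in range(1,k):
        if st[i,4]>8: print("plate",st[i],Q[l==i].mean(0))
```

```text
scene crate (0.5862303376197815, 0.11790509521961212) (0.2533237040042877, 0.3648279309272766) 6.320919990539551 7250 0.09111687258052725
bar ((0.4115135371685028, -0.29500845074653625), (0.02738047018647194, 0.11354408413171768), 17.654579162597656) 195 [0.04090976 0.05204441 0.05821268] [ 0.41375696 -0.29475303  0.05109342]
bar dir [-0.30604259  0.95201782] 0.11356433146674369
plate [219 210  13   8  70] [ 0.39097265 -0.2294776   0.004     ]
plate [175 218  14   8  72] [ 0.43219138 -0.36139544  0.004     ]
side crate (0.5862779021263123, 0.11679010093212128) (0.24119174480438232, 0.3717425465583801) 6.489998817443848 8619 0.09002735903520587
bar ((0.4094509184360504, -0.2978227734565735), (0.014490109868347645, 0.1162816733121872), 17.618072509765625) 346 [0.04164293 0.05310628 0.0571263 ] [ 0.41117955 -0.30480473  0.05223951]
bar dir [ 0.29993305 -0.95396026] 0.11630808512288565
plate [268 346   7  15  37] [ 0.40303226 -0.22797021  0.004     ]
plate [256 348  11  18 108] [ 0.37963311 -0.23412879  0.004     ]
plate [275 394  21  22 271] [ 0.43020063 -0.36200898  0.004     ]
```

The two views agree: the crate is at (0.586, 0.117) with its x axis at +6.4°, and the handle bar is at (0.410, -0.296) lying along 107.6°. Sizes match the list, so I'll move above the lid at crate y = +75 mm with the fingers shut.

>>> servo_tool(
  series=[
    [[14.6,-10.5,0,0,0,-2.36,0],[14.6,-10.5,0,0,0,-2.36,0],[14.6,-10.5,0,0,0,-2.36,0],[14.6,-10.5,0,0,0,-2.36,0],[14.6,-10.5,0,0,0,-2.36,0],[14.6,-10.5,0,0,0,-2.36,0],[14.6,-10.5,0,0,0,-2.36,0],[14.6,-10.5,0,0,0,-2.36,0],[14.6,-10.5,0,0,0,-2.36,0],[14.6,-10.5,0,0,0,-2.36,0],[14.6,-10.5,0,0,0,-2.36,0],[14.6,-10.5,0,0,0,-2.36,0]],
  ],
  newtons=40,
)

```text
t: 1.1
tool_pos: [0.4025, 0.3189, 0.242]
orientation: [-0.0, 0.465, 0.885, -0.0]
ft_force: [-0.5, 1.3, 1.3]
width: 0.0004
grip_force: 0.0
```

>>> servo_tool(
  series=[
    [[14.6,-10.5,-8,0,0,-2.36,0],[14.6,-10.5,-8,0,0,-2.36,0],[14.6,-10.5,-8,0,0,-2.36,0],[14.6,-10.5,-8,0,0,-2.36,0],[14.6,-10.5,-8,0,0,-2.36,0],[14.6,-10.5,-8,0,0,-2.36,0],[14.6,-10.5,-8,0,0,-2.36,0],[14.6,-10.5,-8,0,0,-2.36,0],[14.6,-10.5,-8,0,0,-2.36,0],[14.6,-10.5,-8,0,0,-2.36,0],[14.6,-10.5,-8,0,0,-2.36,0],[14.6,-10.5,-8,0,0,-2.36,0]],
  ],
)

```text
t: 2.1
tool_pos: [0.5777, 0.1929, 0.1455]
orientation: [-0.0, 0.667, 0.745, -0.0]
ft_force: [-0.3, 0.6, -0.3]
width: 0.0002
grip_force: 0.0
```

>>> servo_tool(
  series=[
    [[0,0,-10,0,0,0,0],[0,0,-10,0,0,0,0],[0,0,-10,0,0,0,0],[0,0,0,0,0,0,0],[0,0,0,0,0,0,0],[0,0,0,0,0,0,0]],
  ],
)

```text
t: 2.6
tool_pos: [0.577, 0.1941, 0.1168]
orientation: [0.0, 0.666, 0.746, 0.0]
ft_force: [-0.2, 0.0, 0.1]
width: -0.0001
grip_force: 0.0
```

>>> servo_tool(
  series=[
    [[0,0,-7,0,0,0,0],[0,0,-7,0,0,0,0],[0,0,0,0,0,0,0],[0,0,0,0,0,0,0]],
  ],
)

```text
t: 2.93
tool_pos: [0.5768, 0.1935, 0.1018]
orientation: [-0.0, 0.667, 0.745, -0.0]
ft_force: [-0.3, -0.7, 0.4]
width: -0.0001
grip_force: 0.0
```

>>> servo_tool(
  series=[
    [[0,0,-1,0,0,0,0],[0,0,0,0,0,0,0]],
  ],
)

```text
t: 3.1
tool_pos: [0.5772, 0.1936, 0.1013]
orientation: [0.0, 0.667, 0.745, 0.0]
ft_force: [-0.7, 0.4, -0.3]
width: 0.0002
grip_force: 0.0
```

>>> servo_tool(
  series=[
    [[0,0,-0.7,0,0,0,0],[0,0,0,0,0,0,0]],
  ],
)

```text
t: 3.27
tool_pos: [0.5773, 0.1936, 0.1007]
orientation: [0.0, 0.667, 0.745, 0.0]
ft_force: [0.2, 0.6, 0.9]
width: 0.0
grip_force: 0.5
```

>>> servo_tool(
  series=[
    [[0,0,-0.7,0,0,0,0],[0,0,0,0,0,0,0]],
  ],
)

```text
t: 3.43
tool_pos: [0.5773, 0.1936, 0.1001]
orientation: [0.0, 0.667, 0.745, 0.0]
ft_force: [-0.4, -0.1, 3.9]
width: 0.0001
grip_force: 1.5
```

>>> servo_tool(
  series=[
    [[0.6,-5,0,0,0,0,0],[0.6,-5,0,0,0,0,0],[0,0,0,0,0,0,0],[0,0,0,0,0,0,0]],
  ],
)

```text
t: 3.77
tool_pos: [0.5786, 0.1828, 0.1001]
orientation: [0.0, 0.667, 0.745, -0.0]
ft_force: [1.6, -2.0, 3.6]
width: 0.0
grip_force: 2.0
```

>>> servo_tool(
  series=[
    [[0.6,-5,0,0,0,0,0],[0.6,-5,0,0,0,0,0],[0,0,0,0,0,0,0],[0,0,0,0,0,0,0]],
  ],
)

```text
t: 4.1
tool_pos: [0.5802, 0.1736, 0.1007]
orientation: [0.0, 0.667, 0.745, 0.001]
ft_force: [-0.5, 2.0, 9.8]
width: -0.0
grip_force: 5.6
```

>>> servo_tool(
  series=[
    [[0.6,-5,0,0,0,0,0],[0.6,-5,0,0,0,0,0],[0,0,0,0,0,0,0],[0,0,0,0,0,0,0]],
  ],
)

```text
t: 4.43
tool_pos: [0.5815, 0.1637, 0.1009]
orientation: [0.0, 0.667, 0.745, 0.001]
ft_force: [-0.4, 2.9, 12.6]
width: 0.0004
grip_force: 6.3
```

>>> servo_tool(
  series=[
    [[0.6,-5,0,0,0,0,0],[0,0,0,0,0,0,0],[0,0,0,0,0,0,0]],
  ],
)

```text
t: 4.68
tool_pos: [0.5821, 0.1589, 0.1009]
orientation: [0.0, 0.667, 0.745, 0.001]
ft_force: [-0.9, 4.3, 12.5]
width: 0.0
grip_force: 6.3
```

>>> servo_tool(
  series=[
    [[0.6,-5,0,0,0,0,0],[0,0,0,0,0,0,0],[0,0,0,0,0,0,0]],
  ],
)

```text
t: 4.93
tool_pos: [0.5827, 0.1539, 0.1009]
orientation: [0.0, 0.667, 0.745, 0.001]
ft_force: [-0.5, 3.6, 13.6]
width: -0.0001
grip_force: 6.3
```

>>> servo_tool(
  series=[
    [[0.6,-5,0,0,0,0,0],[0,0,0,0,0,0,0],[0,0,0,0,0,0,0]],
  ],
)

```text
t: 5.18
tool_pos: [0.5833, 0.1489, 0.1009]
orientation: [0.0, 0.667, 0.745, 0.001]
ft_force: [-0.6, 3.4, 13.2]
width: 0.0
grip_force: 6.2
```

>>> servo_tool(
  series=[
    [[0.6,-5,0,0,0,0,0],[0,0,0,0,0,0,0],[0,0,0,0,0,0,0]],
  ],
)

```text
t: 5.43
tool_pos: [0.5839, 0.1437, 0.1008]
orientation: [0.0, 0.667, 0.745, 0.001]
ft_force: [-0.6, 2.9, 11.3]
width: -0.0001
grip_force: 6.0
```

>>> servo_tool(
  series=[
    [[0.6,-5,0,0,0,0,0],[0,0,0,0,0,0,0],[0,0,0,0,0,0,0]],
  ],
)

```text
t: 5.68
tool_pos: [0.5844, 0.1385, 0.1007]
orientation: [0.0, 0.667, 0.745, 0.001]
ft_force: [0.2, 2.0, 11.1]
width: 0.0002
grip_force: 5.2
```

>>> servo_tool(
  series=[
    [[0.6,-5,0,0,0,0,0],[0,0,0,0,0,0,0],[0,0,0,0,0,0,0]],
  ],
)

```text
t: 5.93
tool_pos: [0.5847, 0.1332, 0.1003]
orientation: [0.0, 0.667, 0.745, 0.0]
ft_force: [0.5, -0.7, 6.4]
width: -0.0002
grip_force: 3.7
```

>>> servo_tool(
  series=[
    [[0.3,-3,-0.7,0,0,0,0],[0,0,0,0,0,0,0],[0,0,0,0,0,0,0],[0,0,0,0,0,0,0]],
  ],
)

```text
t: 6.27
tool_pos: [0.5853, 0.1309, 0.1001]
orientation: [0.0, 0.667, 0.745, 0.001]
ft_force: [-1.3, 2.9, 12.5]
width: -0.0
grip_force: 6.2
```

>>> servo_tool(
  series=[
    [[-0.3,3,0,0,0,0,0],[0,0,0,0,0,0,0],[0,0,0,0,0,0,0],[0,0,0,0,0,0,0]],
  ],
)

```text
t: 6.6
tool_pos: [0.5851, 0.1331, 0.1002]
orientation: [0.001, 0.667, 0.745, 0.0]
ft_force: [-0.6, -2.1, 13.6]
width: 0.0004
grip_force: 7.0
```

>>> servo_tool(
  series=[
    [[-0.3,3,0,0,0,0,0],[0,0,0,0,0,0,0],[0,0,0,0,0,0,0],[0,0,0,0,0,0,0]],
  ],
)

```text
t: 6.93
tool_pos: [0.5849, 0.1357, 0.1002]
orientation: [0.001, 0.667, 0.745, 0.0]
ft_force: [0.0, -5.6, 15.9]
width: 0.0002
grip_force: 8.6
```

>>> servo_tool(
  series=[
    [[-0.3,3,0,0,0,0,0],[0,0,0,0,0,0,0],[0,0,0,0,0,0,0],[0,0,0,0,0,0,0]],
  ],
)

```text
t: 7.27
tool_pos: [0.5849, 0.1387, 0.1005]
orientation: [0.001, 0.667, 0.745, 0.0]
ft_force: [-0.6, -7.2, 18.7]
width: 0.0003
grip_force: 9.3
```

>>> servo_tool(
  series=[
    [[-0.3,3,0,0,0,0,0],[0,0,0,0,0,0,0],[0,0,0,0,0,0,0],[0,0,0,0,0,0,0]],
  ],
)

```text
t: 7.6
tool_pos: [0.5847, 0.1421, 0.1007]
orientation: [0.001, 0.667, 0.745, 0.001]
ft_force: [-0.2, -3.7, 19.4]
width: -0.0001
grip_force: 9.7
```

>>> servo_tool(
  series=[
    [[-0.3,3,0,0,0,0,0],[0,0,0,0,0,0,0],[0,0,0,0,0,0,0],[0,0,0,0,0,0,0]],
  ],
)

```text
t: 7.93
tool_pos: [0.5844, 0.145, 0.1008]
orientation: [0.001, 0.667, 0.745, 0.001]
ft_force: [-0.6, -4.9, 19.7]
width: 0.0004
grip_force: 9.9
```

>>> servo_tool(
  series=[
    [[-0.3,3,0,0,0,0,0],[0,0,0,0,0,0,0],[0,0,0,0,0,0,0],[0,0,0,0,0,0,0]],
  ],
)

```text
t: 8.27
tool_pos: [0.5843, 0.1477, 0.1008]
orientation: [0.002, 0.667, 0.745, 0.001]
ft_force: [0.7, -7.2, 20.2]
width: -0.0003
grip_force: 10.3
```

Plateau is about 20 N. I'll jump ahead and scan across the far edge at the same depth.

>>> servo_tool(
  series=[
    [[-0.6,6,0,0,0,0,0],[-0.6,6,0,0,0,0,0],[0,0,0,0,0,0,0],[0,0,0,0,0,0,0],[0,0,0,0,0,0,0]],
  ],
)

```text
t: 8.68
tool_pos: [0.5831, 0.1599, 0.1008]
orientation: [0.002, 0.667, 0.745, 0.001]
ft_force: [0.4, -5.7, 20.4]
width: 0.0002
grip_force: 10.2
```

>>> servo_tool(
  series=[
    [[-0.6,6,0,0,0,0,0],[0,0,0,0,0,0,0],[0,0,0,0,0,0,0],[0,0,0,0,0,0,0]],
  ],
)

```text
t: 9.02
tool_pos: [0.5824, 0.1659, 0.1008]
orientation: [0.002, 0.667, 0.745, 0.001]
ft_force: [1.1, -6.4, 20.3]
width: 0.0002
grip_force: 9.8
```

>>> servo_tool(
  series=[
    [[-0.3,3,0,0,0,0,0],[0,0,0,0,0,0,0],[0,0,0,0,0,0,0],[0,0,0,0,0,0,0]],
  ],
)

```text
t: 9.35
tool_pos: [0.5821, 0.1685, 0.1007]
orientation: [0.002, 0.667, 0.745, 0.001]
ft_force: [0.1, -8.4, 19.8]
width: 0.0004
grip_force: 9.7
```

>>> servo_tool(
  series=[
    [[-0.3,3,0,0,0,0,0],[0,0,0,0,0,0,0],[0,0,0,0,0,0,0],[0,0,0,0,0,0,0]],
  ],
)

```text
t: 9.68
tool_pos: [0.5817, 0.1716, 0.1006]
orientation: [0.002, 0.667, 0.745, 0.001]
ft_force: [1.3, -7.3, 19.3]
width: -0.0002
grip_force: 9.3
```

>>> servo_tool(
  series=[
    [[-0.3,3,0,0,0,0,0],[0,0,0,0,0,0,0],[0,0,0,0,0,0,0],[0,0,0,0,0,0,0]],
  ],
)

```text
t: 10.02
tool_pos: [0.5814, 0.1747, 0.1005]
orientation: [0.001, 0.667, 0.745, 0.001]
ft_force: [-0.4, -7.1, 17.4]
width: 0.0001
grip_force: 8.4
```

>>> servo_tool(
  series=[
    [[-0.3,3,0,0,0,0,0],[0,0,0,0,0,0,0],[0,0,0,0,0,0,0],[0,0,0,0,0,0,0]],
  ],
)

```text
t: 10.35
tool_pos: [0.5808, 0.1781, 0.1001]
orientation: [0.001, 0.667, 0.745, 0.001]
ft_force: [1.5, -3.5, 12.6]
width: 0.0
grip_force: 5.7
```

>>> servo_tool(
  series=[
    [[-0.3,3,0,0,0,0,0],[0,0,0,0,0,0,0],[0,0,0,0,0,0,0],[0,0,0,0,0,0,0]],
  ],
)

```text
t: 10.68
tool_pos: [0.5801, 0.1812, 0.0996]
orientation: [0.001, 0.667, 0.745, 0.0]
ft_force: [2.4, -1.9, 6.8]
width: -0.0
grip_force: 3.6
```

>>> servo_tool(
  series=[
    [[-0.3,3,0,0,0,0,0],[0,0,0,0,0,0,0],[0,0,0,0,0,0,0],[0,0,0,0,0,0,0]],
  ],
)

```text
t: 11.02
tool_pos: [0.5796, 0.1841, 0.0995]
orientation: [0.0, 0.667, 0.745, 0.0]
ft_force: [1.3, -2.0, 6.5]
width: -0.0002
grip_force: 3.3
```

The batten's centre line is at about y = 0.155 where x = 0.583, which puts it at crate y of about +38 mm. I'll lift off and go above the handle.

>>> servo_tool(
  series=[
    [[0,0,20,0,0,0,0],[0,0,40,0,0,0,0],[0,0,40,0,0,0,0],[-7.1,-20,0,0,0,0.46,0],[-7.1,-20,0,0,0,0.46,0],[-7.1,-20,0,0,0,0.46,50],[-7.1,-20,0,0,0,0.46,50],[-7.1,-20,0,0,0,0.46,50],[-7.1,-20,0,0,0,0.46,50],[-7.1,-20,0,0,0,0.46,50],[-7.1,-20,0,0,0,0.46,50],[-7.1,-20,0,0,0,0.46,50]],
  ],
)

```text
t: 12.02
tool_pos: [0.5146, 0.0034, 0.1989]
orientation: [-0.0, 0.639, 0.769, -0.0]
ft_force: [0.3, -0.2, 0.0]
width: 0.0503
grip_force: 0.0
```

>>> servo_tool(
  series=[
    [[-7.1,-20,0,0,0,0.46,50],[-7.1,-20,0,0,0,0.46,50],[-7.1,-20,0,0,0,0.46,50],[-7.1,-20,0,0,0,0.46,50],[-7.1,-20,0,0,0,0.46,50],[-7.1,-20,0,0,0,0.46,50],[-7.1,-20,0,0,0,0.46,50],[-7.1,-20,0,0,0,0.46,50],[-7.1,-20,0,0,0,0.46,50],[-7.1,-20,0,0,0,0.46,50],[-7.1,-20,0,0,0,0.46,50],[-7.1,-20,0,0,0,0.46,50]],
  ],
)

```text
t: 13.02
tool_pos: [0.4293, -0.2364, 0.1989]
orientation: [-0.0, 0.601, 0.799, -0.0]
ft_force: [0.8, 1.4, -0.2]
width: 0.0503
grip_force: 0.0
```

>>> servo_tool(
  series=[
    [[-7.1,-20,0,0,0,0.46,50],[-7.1,-20,0,0,0,0.46,50],[-7.1,-20,0,0,0,0.46,50],[0,0,0,0,0,0,50],[0,0,0,0,0,0,50],[0,0,0,0,0,0,50],[0,0,0,0,0,0,50]],
  ],
)

```text
t: 13.6
tool_pos: [0.409, -0.2948, 0.1991]
orientation: [-0.0, 0.592, 0.806, 0.0]
ft_force: [0.1, 0.6, 0.1]
width: 0.05
grip_force: 0.0
```

Run:
```python
from h import *
im,d,P,K,W=snap("wrist"); cv2.imwrite("pics/w1.png",im[...,::-1])
s=get_state(); print(s["tool_pos"],s["orientation"],s["joint_pos"],s["width"])
m=(P[...,2]>.044)&(P[...,2]<.07)&(im.max(2)<90)&(np.hypot(P[...,0]-.41,P[...,1]+.296)<.09)
q=P[m]; print(m.sum(),cv2.minAreaRect(q[:,:2].astype(np.float32)),q[:,2].mean())
```

```text
[ 0.40905968 -0.29473226  0.19915588] [-1.20012795e-04  5.91494794e-01  8.06308808e-01  2.70065270e-05] [-6.24393799e-01  2.33419168e-01 -1.17550225e-01  1.22006649e+00
  5.60555263e-05  6.41429116e-01] 0.049783359981529024
2250 ((0.4084428548812866, -0.29568129777908325), (0.013243615627288818, 0.11383608728647232), 17.24036407470703) 0.05314576576725822
```

View pics/w1.png

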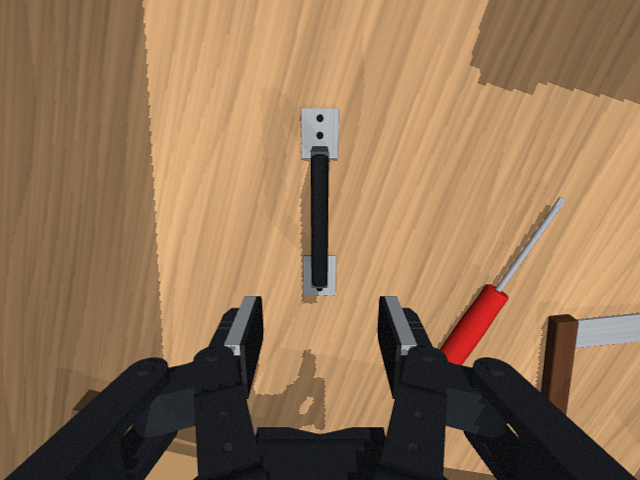

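The wrist picture shows the bar upright at (320,220) midway between the fingers, with the screwdriver clear to the right. The bar centre is at (0.4084, -0.2957) and aligned with the tool, so I'll descend and grip.

>>> servo_tool(
  series=[
    [[-0.6,-1,-16,0,0,0,50],[0,0,-16,0,0,0,50],[0,0,-16,0,0,0,50],[0,0,-16,0,0,0,50],[0,0,-16,0,0,0,50],[0,0,-16,0,0,0,50],[0,0,-16,0,0,0,50],[0,0,-16,0,0,0,50],[0,0,-16,0,0,0,50],[0,0,-13,0,0,0,50],[0,0,0,0,0,0,50],[0,0,0,0,0,0,50]],
  ],
)

```text
t: 14.65
tool_pos: [0.4082, -0.2957, 0.0421]
orientation: [-0.001, 0.592, 0.806, 0.0]
ft_force: [0.5, -0.1, 0.6]
width: 0.0498
grip_force: 0.0
```

>>> servo_tool(
  series=[
    [[0,0,0,0,0,0,8],[0,0,0,0,0,0,8],[0,0,0,0,0,0,8],[0,0,0,0,0,0,8],[0,0,0,0,0,0,8],[0,0,0,0,0,0,8],[0,0,0,0,0,0,8],[0,0,0,0,0,0,8]],
  ],
  newtons=50,
)

```text
t: 15.32
tool_pos: [0.4088, -0.2967, 0.0432]
orientation: [0.001, 0.592, 0.806, 0.0]
ft_force: [-1.1, 1.4, 6.7]
width: 0.013
grip_force: 49.1
```

>>> servo_tool(
  series=[
    [[0,0,5,0,0,0,8],[0,0,15,0,0,0,8],[0,0,20,0,0,0,8],[0,0,20,0,0,0,8],[0,0,20,0,0,0,8],[0,0,20,0,0,0,8],[0,0,20,0,0,0,8],[0,0,20,0,0,0,8],[0,0,20,0,0,0,8],[0,0,0,0,0,0,8],[0,0,0,0,0,0,8]],
  ],
)

```text
t: 16.23
tool_pos: [0.4087, -0.2967, 0.203]
orientation: [0.001, 0.592, 0.806, 0.0]
ft_force: [-0.3, -0.0, -2.9]
width: 0.0129
grip_force: 49.3
```

>>> servo_tool(
  series=[
    [[7.3,18.8,0,0,0,3.29,8],[7.3,18.8,0,0,0,3.29,8],[7.3,18.8,0,0,0,3.29,8],[7.3,18.8,0,0,0,3.29,8],[7.3,18.8,0,0,0,3.29,8],[7.3,18.8,0,0,0,3.29,8],[7.3,18.8,0,0,0,3.29,8],[7.3,18.8,0,0,0,3.29,8],[7.3,18.8,0,0,0,3.29,8],[7.3,18.8,0,0,0,3.29,8],[7.3,18.8,0,0,0,3.29,8],[7.3,18.8,0,0,0,3.29,8]],
  ],
)

```text
t: 17.23
tool_pos: [0.4954, -0.0697, 0.2009]
orientation: [-0.001, 0.283, 0.959, -0.0]
ft_force: [-0.0, 0.1, -1.5]
width: 0.0125
grip_force: 49.2
```

>>> servo_tool(
  series=[
    [[7.3,18.8,0,0,0,3.29,8],[7.3,18.8,0,0,0,3.29,8],[7.3,18.8,0,0,0,3.29,8],[7.3,18.8,0,0,0,3.29,8],[7.3,18.8,0,0,0,3.29,8],[7.3,18.8,0,0,0,3.29,8],[7.3,18.8,0,0,0,3.29,8],[7.3,18.8,0,0,0,3.29,8],[7.3,18.8,0,0,0,3.29,8],[7.3,18.8,0,0,0,3.29,8],[7.3,18.8,0,0,0,3.29,8],[7.3,18.8,0,0,0,3.29,8]],
  ],
)

```text
t: 18.23
tool_pos: [0.5831, 0.1556, 0.2007]
orientation: [-0.001, -0.057, 0.998, -0.0]
ft_force: [1.0, -0.1, -2.6]
width: 0.0129
grip_force: 49.2
```

>>> servo_tool(
  series=[
    [[0,0,-10,0,0,0,8],[0,0,-15,0,0,0,8],[0,0,-15,0,0,0,8],[0,0,-10,0,0,0,8],[0,0,0,0,0,0,8],[0,0,0,0,0,0,8],[0,0,0,0,0,0,8],[0,0,0,0,0,0,8],[0,0,0,0,0,0,8]],
  ],
)

```text
t: 18.98
tool_pos: [0.5839, 0.1548, 0.1529]
orientation: [0.001, -0.056, 0.998, 0.0]
ft_force: [-0.1, 0.6, -2.6]
width: 0.0129
grip_force: 49.3
```

Run:
```python
from h import *
s=get_state(); print(s["tool_pos"],s["orientation"],s["joint_pos"],s["ft_force"])
im,d,P,K,W=snap("wrist"); cv2.imwrite("pics/w2.png",im[...,::-1])
T=np.linalg.inv(W); c=T[:3,:3]@np.array([.5818,.1551,.13])+T[:3,3]; print(K@c/c[2])
```

```text
[0.58389617 0.15480162 0.15294871] [ 5.90007506e-04 -5.56093849e-02  9.98452420e-01  1.11687475e-04] [ 2.59166323e-01  4.55127523e-01  7.87944564e-02  1.19326245e+00
 -1.97473080e-05  1.47890119e-01] [-0.12609318  0.58561322 -2.61214544]
[320.12539293 293.9677052    1.        ]
```

View pics/w2.png

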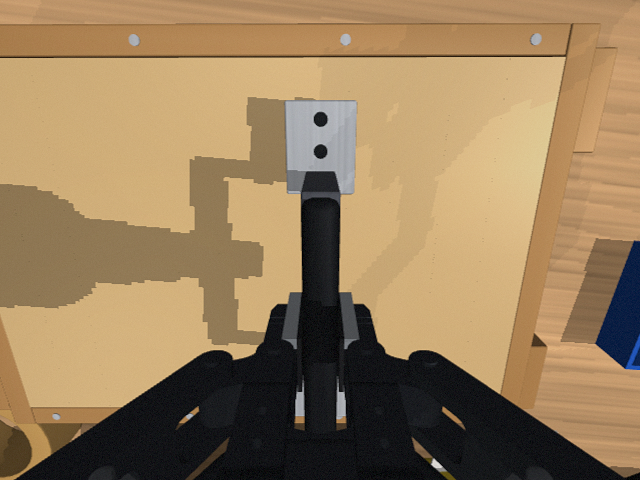

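The wrist picture shows the handle level over the lid, with foot holes at (320,119) and (320,151). The wall edge at row 57 is square to the bar. I'll check the numbers by ray casting.

Run:
```python
from h import *
im,d,P,K,W=snap("wrist"); cv2.imwrite("pics/w3.png",im[...,::-1])
def ray(u,v,z):
    D=W[:3,:3]@np.array([(u-K[0,2])/K[0,0],(v-K[1,2])/K[1,1],1]); return (W[:3,3]+D*(z-W[2,3])/D[2])[:2]
R=np.array([[.9938,.1115],[-.1115,.9938]]); c=np.array([.5862,.1173])
for n,u,v,z in (("wallT",320,57,.09),("wallT",100,57,.09),("wallT",550,56,.09),("wallB",100,408,.09),("wallR",567,57,.09),("wallR",503,400,.09)):
    p=ray(u,v,z); print(n,p.round(4),(R@(p-c)).round(4))
z=np.nanmedian(P[110:112,295:345,2]); print("plate top z",z)
for v in(119.5,151.5): p=ray(320.5,v,z); print("hole",p.round(4),(R@(p-c)).round(4))
m=(im.max(2)<60); m[:200]=0; m[285:]=0
ys,xs=np.nonzero(m[200:285,280:360]); print("bar col",[np.mean(xs[ys==r])+280 for r in (5,40,80)])
print(get_state()["tool_pos"], P[100:110,300:340].mean((0,1)))
```

```text
wallT [0.4763 0.1434] [-0.1063  0.0382]
wallT [0.488  0.0384] [-0.1064 -0.0674]
wallT [0.4637 0.253 ] [-0.1066  0.1485]
wallB [0.7033 0.0208] [ 0.1057 -0.109 ]
wallR [0.4632 0.2613] [-0.1061  0.1568]
wallR [0.6672 0.2865] [0.0994 0.1591]
plate top z 0.11346492749413611
hole [0.5042 0.1467] [-0.0782  0.0384]
hole [0.5181 0.1482] [-0.0643  0.0383]
bar col [np.float64(320.0), np.float64(320.0), np.float64(320.5)]
[0.58374017 0.15482298 0.15271972] [nan nan nan]
```

Both holes are at crate y = +38.3 mm and the handle middle is at crate x of about +2 mm. The underside should reach the lid after about 19.5 mm, so I'll lower it gently.

>>> servo_tool(
  series=[
    [[-1,0,-6,0,0,0,8],[0,0,-6,0,0,0,8],[0,0,-4,0,0,0,8],[0,0,-1,0,0,0,8],[0,0,0,0,0,0,8],[0,0,0,0,0,0,8],[0,0,0,0,0,0,8]],
  ],
)

```text
t: 19.67
tool_pos: [0.5826, 0.1548, 0.1354]
orientation: [0.0, -0.056, 0.998, 0.0]
ft_force: [0.1, -0.5, -2.0]
width: 0.013
grip_force: 49.3
```

>>> servo_tool(
  series=[
    [[0,0,-1,0,0,0,8],[0,0,0,0,0,0,8],[0,0,0,0,0,0,8]],
  ],
)

```text
t: 19.92
tool_pos: [0.5825, 0.1548, 0.1342]
orientation: [-0.0, -0.056, 0.998, -0.0]
ft_force: [0.0, -0.1, -3.1]
width: 0.0129
grip_force: 49.3
```

>>> servo_tool(
  series=[
    [[0,0,-0.7,0,0,0,8],[0,0,0,0,0,0,8],[0,0,0,0,0,0,8]],
  ],
)

```text
t: 20.17
tool_pos: [0.5825, 0.1548, 0.1335]
orientation: [-0.0, -0.056, 0.998, -0.0]
ft_force: [0.2, -0.3, -1.9]
width: 0.0132
grip_force: 49.3
```

>>> servo_tool(
  series=[
    [[0,0,-0.4,0,0,0,8],[0,0,0,0,0,0,8],[0,0,0,0,0,0,8]],
  ],
)

```text
t: 20.42
tool_pos: [0.5825, 0.1548, 0.1332]
orientation: [0.0, -0.056, 0.998, 0.0]
ft_force: [0.0, -0.5, -0.7]
width: 0.0131
grip_force: 49.5
```

>>> servo_tool(
  series=[
    [[0,0,-0.4,0,0,0,8],[0,0,0,0,0,0,8],[0,0,0,0,0,0,8]],
  ],
)

```text
t: 20.67
tool_pos: [0.5825, 0.1548, 0.1332]
orientation: [0.0, -0.056, 0.998, 0.0]
ft_force: [-2.6, -0.8, 5.0]
width: 0.0133
grip_force: 50.3
```

The handle is down with about 8 N on the lid. I'll open slowly and rise.

>>> servo_tool(
  series=[
    [[0,0,0,0,0,0,18],[0,0,0,0,0,0,22],[0,0,0,0,0,0,30],[0,0,0,0,0,0,45],[0,0,0,0,0,0,45],[0,0,0,0,0,0,45],[0,0,0,0,0,0,45]],
  ],
  newtons=20,
)

```text
t: 21.25
tool_pos: [0.5825, 0.1548, 0.1327]
orientation: [-0.0, -0.056, 0.998, -0.0]
ft_force: [0.8, -0.2, -0.3]
width: 0.0448
grip_force: 0.0
```

>>> servo_tool(
  series=[
    [[0,0,5,0,0,0,45],[0,0,10,0,0,0,45],[0,0,15,0,0,0,45],[0,0,15,0,0,0,45],[0,0,15,0,0,0,45],[0,0,15,0,0,0,45],[0,0,15,0,0,0,45],[0,0,15,0,0,0,45],[0,0,0,0,0,0,45],[0,0,0,0,0,0,45],[0,0,0,0,0,0,45]],
  ],
)

```text
t: 22.17
tool_pos: [0.5824, 0.1548, 0.2375]
orientation: [-0.0, -0.056, 0.998, -0.0]
ft_force: [-0.5, -0.2, 0.3]
width: 0.0453
grip_force: 0.0
```

Run:
```python
from h import *
im,d,P,K,W=snap("wrist"); cv2.imwrite("pics/w4.png",im[...,::-1])
m=(im.max(2)<90)&(P[...,2]>.125)&(P[...,2]<.16)&(np.hypot(P[...,0]-.582,P[...,1]-.155)<.09)
q=P[m]; r=cv2.minAreaRect(q[:,:2].astype(np.float32)); print(m.sum(),r,q[:,2].mean())
R=np.array([[.9938,.1115],[-.1115,.9938]]); print(R@(np.array(r[0])-[.5862,.1173]),get_state()["tool_pos"])
```

```text
3249 ((0.5817139744758606, 0.1552184820175171), (0.11334632337093353, 0.013523552566766739), 6.362119197845459) 0.1430491734497958
[-0.0002303   0.03818358] [0.58220097 0.15471668 0.23715207]
```

View pics/w4.png

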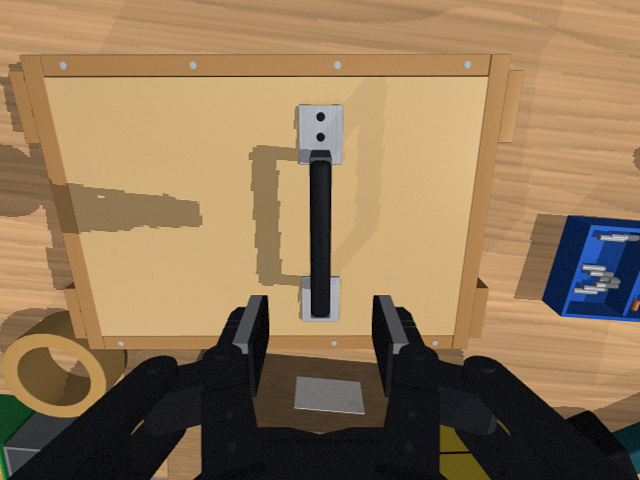

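The handle stands upright at (320,230), square to the long walls. It measures crate (0, +38.2) mm with its yaw matching the crate's, and the gripper is clear.

```bash
python3 -c "
from cell import close_job; print(close_job())"
```

```text
the job is handed in; nothing more can be done
None
```

The handle is standing free on the lid, midway between the long walls and over the batten I felt at about crate y = +38 mm; the job is handed in at about 22 s, but no verdict came back.

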